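# Reset the tripped breaker on the mixing bench's sub-board

## Task

One of the three breakers on the bench board has tripped: its lever stands about upright, halfway between on (leaning away from the robot) and off (leaning toward the robot). Reset it by pushing its lever fully off, toward the robot, until it stops, and then throw it fully on, away from the robot, until it stops, and let go. Leave the other two breakers as they are: one is on, the other is switched off on purpose.

Things in the scene. Friction and masses are not known exactly. Their poses are not given: they have to be found in the camera images.
- breaker: The tripped breaker: fixed grey block 125 (x) x 72 (y) mm, face 70 mm above its underside, on a 12 mm plate on the worktop; two identical ones beside it in a row along y, 95 mm apart, in any order. Origin: centre of underside; x points to ON (away from the robot, within 20 degrees), z up. Black lever at mid face. Behind all three (x 76 to 106) runs a trunking, top 45 mm over the underside.
- tripped_lever (a joint): Its lever, 12 mm thick (x), 18 wide (y): hinge along y, 55 mm above the breaker's origin (15 below the face), end 55 mm from the hinge; stands 40 mm over the face upright, 33 at the stops. Angle in rad: 0 fully off (leans 0.5 toward the robot), 0.5 upright, 1.0 fully on (leans 0.5 away); solid stops. Starts 0.4 to 0.6, stays where left; takes 2 to 5 N (least at its end).
- on_lever (a joint): Like lever of the neighbour that is on, same scale (starts close to 1.0, leaning away from the robot). Leave alone.
- off_lever (a joint): Like lever of the neighbour switched off on purpose, same scale (starts close to 0, leaning toward the robot). Leave alone.

How it is judged:
By the outcome, as a careful person would: the job done as asked, in the order asked, and still so for the second after the job is handed in, with the robot touching nothing.
It also fails if it takes over 40 s, if anything falls off the work surface, if the arm or the gripper's body presses on something with over 40 N, if the wrist force passes 120 N, or if a joint passes its speed limit or range.

## Robot

A 6-joint arm with a two-finger parallel gripper is mounted at the origin on a cart in front of the work surface, level with it; the furniture and walls round the work are solid. World frame = base frame: x ahead of the robot, y to its left, z up, the work surface at z = 0. Lengths are in m, angles in degrees, forces in N, time in s.
With the tool pointing down it reaches from about 0.4 to 0.825 m from the base axis. Payload 7 kg.
Tool frame: the origin (TCP) lies between the finger pads; the fingertips stand 22 mm ahead of it and the grasp point (between the pads) lies 3 mm ahead of it; z points along the fingers, y is the line along which they close (so a half turn about z gives the same grasp; the last joint's range is limited). The gripper opens to 88 mm and grips with 3 to 60 N. Pads are 19 mm wide; open, the fingers measure 130 mm over their backs; the gripper's body (78 mm by 193 mm) begins 47 mm behind the grasp point.
Start: joints at [-48.008, 20.546, 0.682, 0, -70.136, -16.507], TCP at [0.29, -0.609, 0.225] pointing down, gripper open.
Joint ranges: [-176.03, 176.03], [-82.01, 121.73], [-58.28, 71.71], [-173.87, 95.51], [-174.79, -0.11], [-173.66, 173.66]. Speed limits (degrees/s): [136.94, 136.94, 172.46, 180, 180, 180].

## Interface

Orientations are given as [roll, pitch, yaw] about the fixed x, y, z axes, in that order (R = Rz(yaw) Ry(pitch) Rx(roll)).
In Python, from plant import ctrl gives the robot as it stands.
- The arm moves only by the tool apply_moves, never from a script. Its argument "targets" is a list of rows, each an object with "travel": the shift along the tool's x, y, z in mm, a list of three; "roll": the turn about the tool's z in degrees; "jaw": the finger opening in mm, from 0 to 87.6. In form: [{"travel": [tx, ty, tz], "roll": roll, "jaw": jaw}, ...]. A call has 1 to 10 rows; each row shifts and turns the commanded pose from where the row before left it, along the tool's axes as they then stand; what a row does not reach is not made up. A row lasts 1/10 s, in which the tool goes at most 50 mm and 8.59 degrees, less where a joint would pass 70% of its speed; a pose out of reach is approached as far as the arm can. A call with a gripper value outside its range is refused whole. The fingers move at their own pace and stop on an object; the grip force is fixed at half the most. Time passes only in rows, so rows that do not move let the fingers close. It gives the time, the measured TCP pose, the force, the opening and the grip force at its end, in the units of the state.
- ctrl.get_obs(): the state, without advancing time (a new reading comes with each control period).
- ctrl.snapshot(name): name is "scene" or "side" or "wrist"; returns the picture (400x640x3 uint8, red, green, blue); there is no depth.
- ctrl.calibration(name): a dict with "K" (3x3 intrinsics, pixels), "extrinsics" (4x4, takes a point from camera to world coordinates); the wrist camera has in their place "hand_eye" (4x4, takes a point from camera to tool coordinates, whose origin is the TCP and whose axes are the flange's). Camera axes: x right, y down, z forward; pixel columns grow to the right and rows downward; lengths in m; the calibration is good to about 2 mm. A picture is of the moment at which its call begins: read the wrist's pose just before it. calibration takes no time and is no camera call.
- ctrl.close_job(): hands the job in; it is judged then, once.
The state is a dict: "clock": time; "joint_pos": joint angles; "qvel": joint speeds; "tau": joint torques, N m; "tool_pos": TCP position; "orientation": TCP orientation; "force": force on the tool from outside, world axes, zero at the start; "moment": the same for the moment, N m; "opening": finger opening in m; "gripper_force": force on a finger pad.
Only numpy, scipy, OpenCV 4.12 (cv2) and the standard library are available. Lean on these libraries where they do the work, as an engineer would, in place of code of your own. Each camera call takes 0.05 s, during which the arm holds its last target. There are 200 camera calls.

## Working session

There is one attempt and no reset: what is moved stays moved. The work goes in short steps, Python scripts to look and compute and a tool call to move; the robot and the scene stay as the last step left them, time stands still between calls to the robot, and variables do not carry over. Pictures are saved under pics/ and viewed, at most 10 in all, crops included, and the job is handed in when it is done.

Besides the shell and the picture viewer there is one more tool, called after "Emit:" in YAML: its name, and indented under it one key for each argument. apply_moves: Moves the arm, as the interface text tells. Its arguments: {"type":"object","properties":{"targets":{"type":"array","items":{"type":"object","properties":{"travel":{"type":"array","items":{"type":"number"}},"roll":{"type":"number"},"jaw":{"type":"number"}}}}},"required":["targets"]}

```bash
mkdir -p pics
python3 - <<'E'
from plant import ctrl
import cv2,numpy as np
o=ctrl.get_obs();print(o)
for n in("scene","side"):
    cv2.imwrite(f"pics/{n}0.png",ctrl.snapshot(n)[:,:,::-1]);c=ctrl.calibration(n);print(n,np.round(c["K"],1),np.round(c["extrinsics"],3))
print(ctrl.calibration("wrist"))
E
```

```text
{'clock': 0.0, 'joint_pos': array([-4.80085345e+01,  2.05910395e+01,  6.34548578e-01, -2.21080412e-02,
       -7.01339077e+01, -1.65069350e+01]), 'qvel': array([ 0.01400201,  0.05541531,  0.02294813,  0.10082708,  0.00831059,
       -0.01430349]), 'tau': array([ 4.31809076e-05, -5.82713163e+01,  2.93057388e+01,  6.99725837e+00,
        6.95041599e-03, -1.42190734e-04]), 'tool_pos': array([ 0.29021502, -0.60889513,  0.22412677]), 'orientation': array([ 1.79907421e+02, -5.76144358e-03, -1.54522994e+02]), 'force': array([ 0.67689899, -0.28794   ,  0.12664169]), 'moment': array([-0.02753895,  0.00384777,  0.01774877]), 'gripper_force': 0.0, 'opening': 0.08763087054412777}
scene [[379.1   0.  321.2]
 [  0.  379.1 202.9]
 [  0.    0.    1. ]] [[ 0.836 -0.278  0.473  0.196]
 [-0.549 -0.431  0.716 -0.562]
 [ 0.004 -0.859 -0.513  0.534]
 [ 0.     0.     0.     1.   ]]
side [[390.9   0.  324.2]
 [  0.  390.9 208.6]
 [  0.    0.    1. ]] [[ 0.969 -0.133  0.21   0.402]
 [-0.247 -0.439  0.864 -0.695]
 [-0.022 -0.889 -0.458  0.456]
 [ 0.     0.     0.     1.   ]]
{'K': array([[347.48271043,   0.        , 322.44456098],
       [  0.        , 347.48271043, 208.00571021],
       [  0.        ,   0.        ,   1.        ]]), 'hand_eye': array([[ 1.46804993e-03, -9.61522515e-01, -2.74722221e-01,
         7.40653194e-02],
       [ 9.99998607e-01,  1.19320501e-03,  1.16755902e-03,
         7.96265211e-04],
       [-7.94834359e-04, -2.74723552e-01,  9.61522926e-01,
        -1.59813584e-01],
       [ 0.00000000e+00,  0.00000000e+00,  0.00000000e+00,
         1.00000000e+00]])}
```

View pics/scene0.png

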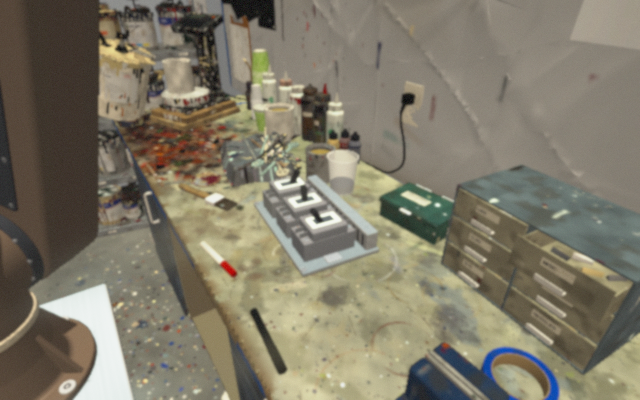

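View pics/side0.png

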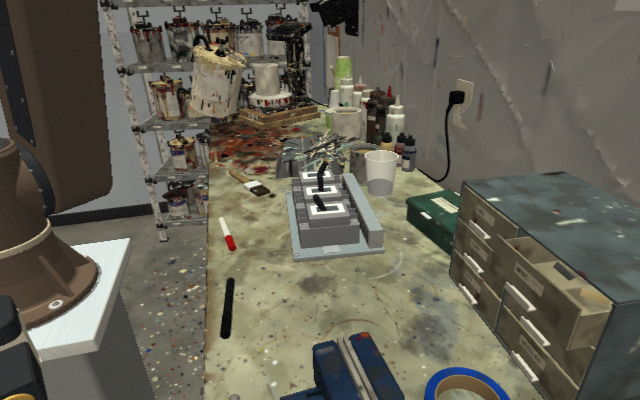

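The board lies around pixel (315,220) in the scene view and (335,210) in the side view. I'll enlarge both.

Run:
```python
import cv2,numpy as np
a=cv2.imread("pics/scene0.png")[155:280,245:385];b=cv2.imread("pics/side0.png")[150:265,280:390]
a=cv2.resize(a,None,fx=4,fy=4,interpolation=2)[:, :];b=cv2.resize(b,None,fx=5,fy=5,interpolation=2)
a=cv2.resize(a,(400,357));b=cv2.resize(b,(400,418))
h=np.zeros((418,800,3),np.uint8);h[:357,:400]=a;h[:,400:]=b
cv2.imwrite("pics/z0.png",h)
```

```text
(no output)
```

View pics/z0.png

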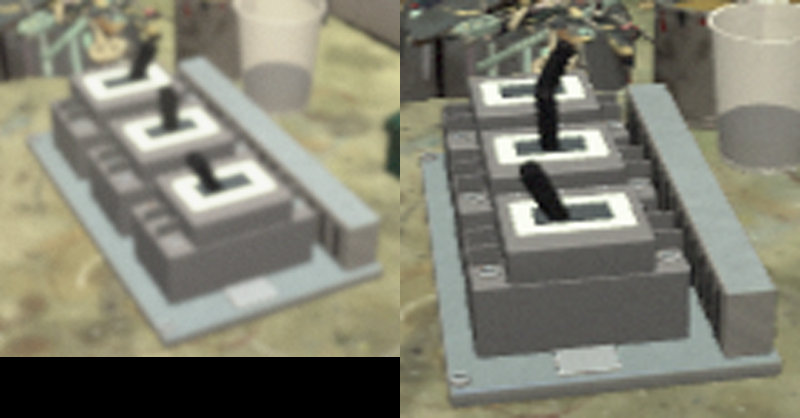

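The near breaker is off, the middle one is tripped (upright) and the far one is on. Next I cast the rim centres onto the face plane at z = 0.082.

```bash
cat > h.py <<'E'
from plant import ctrl
import numpy as np
from scipy.spatial.transform import Rotation as R
def ray(n,uv,z,o=None):
    c=ctrl.calibration(n)
    if n=="wrist":
        T=np.eye(4);T[:3,:3]=R.from_euler("xyz",o["orientation"],degrees=True).as_matrix();T[:3,3]=o["tool_pos"];E=T@c["hand_eye"]
    else:E=c["extrinsics"]
    d=E[:3,:3]@np.linalg.solve(c["K"],[*uv,1]);return E[:3,3]+d*(z-E[2,3])/d[2]
E
python3 - <<'E'
from h import *
for n,P in(("side",[(326.75,209.7),(319.9,190.2),(315.7,175.6)]),("scene",[(321.7,220.5),(305.6,200.9),(288.8,184.4)])):
    Q=[ray(n,p,.082) for p in P];print(n,np.round(Q,3),np.degrees(np.arctan2(*(-(Q[0]-Q[2]))[[0,1]])))
o=ctrl.get_obs();Rm=R.from_euler("xyz",o["orientation"],degrees=True).as_matrix();print(Rm.round(2))
E
```

```text
side [[0.577 0.005 0.082]
 [0.587 0.104 0.082]
 [0.598 0.192 0.082]] 6.213421236527317
scene [[0.574 0.007 0.082]
 [0.588 0.097 0.082]
 [0.595 0.191 0.082]] 6.542014303983222
[[-0.9  -0.43 -0.  ]
 [-0.43  0.9   0.  ]
 [ 0.    0.   -1.  ]]
```

Emit:
apply_moves:
  targets:
    - {"travel":[0,0,-10],"roll":-8.3,"jaw":60}
    - {"travel":[0,0,-10],"roll":-8.3,"jaw":60}
    - {"travel":[0,0,-10],"roll":-8.3,"jaw":60}
    - {"travel":[0,0,-10],"roll":-8.3,"jaw":60}
    - {"travel":[0,0,-10],"roll":-8.3,"jaw":60}
    - {"travel":[0,0,-10],"roll":-8.3,"jaw":60}
    - {"travel":[0,0,0],"roll":-8.3,"jaw":60}

```text
clock: 0.8
tool_pos: [0.2906, -0.6097, 0.2863]
orientation: [-179.9, -0.1, -96.1]
force: [0.4, 0.0, 1.4]
opening: 0.0602
gripper_force: 0.0
```

Emit:
apply_moves:
  targets:
    - {"travel":[-20,-6,0],"roll":0,"jaw":60}
    - {"travel":[-41,-12,0],"roll":0,"jaw":60}
    - {"travel":[-41,-12,0],"roll":0,"jaw":60}
    - {"travel":[-41,-12,0],"roll":0,"jaw":60}
    - {"travel":[-41,-12,0],"roll":0,"jaw":60}
    - {"travel":[-41,-12,0],"roll":0,"jaw":60}
    - {"travel":[-41,-12,0],"roll":0,"jaw":60}
    - {"travel":[-41,-12,0],"roll":0,"jaw":60}
    - {"travel":[-41,-12,0],"roll":0,"jaw":60}
    - {"travel":[-41,-12,0],"roll":0,"jaw":60}

```text
clock: 1.8
tool_pos: [0.4473, -0.2337, 0.285]
orientation: [180.0, 0.0, -96.4]
force: [0.6, 0.1, 0.0]
opening: 0.0601
gripper_force: 0.0
```

Emit:
apply_moves:
  targets:
    - {"travel":[-41,-12,0],"roll":0,"jaw":60}
    - {"travel":[-41,-12,0],"roll":0,"jaw":60}
    - {"travel":[-41,-12,0],"roll":0,"jaw":60}
    - {"travel":[-41,-12,0],"roll":0,"jaw":60}
    - {"travel":[-41,-12,0],"roll":0,"jaw":60}
    - {"travel":[-41,-12,0],"roll":0,"jaw":60}
    - {"travel":[-41,-12,0],"roll":0,"jaw":60}
    - {"travel":[-20,-6,0],"roll":0,"jaw":60}
    - {"travel":[0,0,0],"roll":0,"jaw":60}

```text
clock: 2.7
tool_pos: [0.5714, 0.0618, 0.284]
orientation: [179.9, -0.0, -96.3]
force: [-0.9, 0.2, 0.7]
opening: 0.0601
gripper_force: 0.0
```

Run:
```python
from h import *
import cv2
o=ctrl.get_obs();cv2.imwrite("pics/w1.png",ctrl.snapshot("wrist")[:,:,::-1])
print(o)
```

```text
{'clock': 2.7, 'joint_pos': array([ 2.56532306e+01,  9.29063062e+00, -6.85435842e+00, -1.45758830e-02,
       -7.39428280e+01, -3.19193734e+01]), 'qvel': array([-2.22704364, -1.61394804, -1.58451359,  0.17094597, -0.42660904,
        1.62053964]), 'tau': array([  1.10850278, -42.61061311,  30.8191824 ,   7.21732646,
         0.0977584 ,  -0.37044441]), 'tool_pos': array([0.57142991, 0.06176646, 0.2840081 ]), 'orientation': array([ 1.79918058e+02, -3.45473930e-02, -9.62701605e+01]), 'force': array([-0.89396925,  0.19579857,  0.7084044 ]), 'moment': array([-0.00378822,  0.11700273, -0.00657749]), 'gripper_force': 0.0, 'opening': 0.06007310773423717}
```

View pics/w1.png

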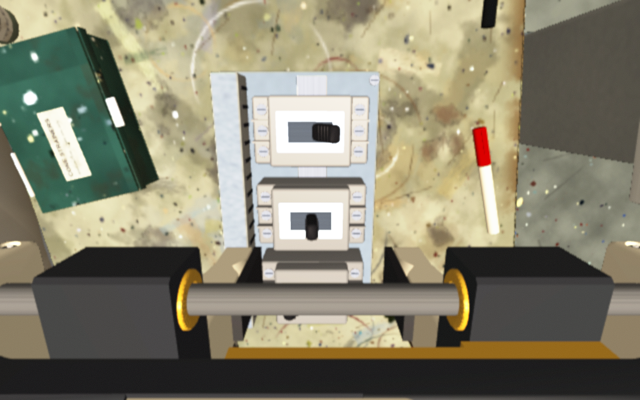

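The tripped breaker is in the middle, with its rim spanning x 278–344 and y 201–239 (centre about (311,220)) and its lever upright at (312,228). The off neighbour's rim is centred at about (310,132).

Run:
```python
from h import *
import cv2
im=cv2.imread("pics/w1.png");m=cv2.inRange(im,(235,235,235),(255,255,255));m[:100]=0;m[250:]=0;m[:,:260]=0;m[:,360:]=0
o=dict(tool_pos=[.5714,.0618,.2840],orientation=[179.92,-.03,-96.27])
for c in cv2.findContours(m,0,2)[0]:
    if cv2.contourArea(c)>300:
        r=cv2.minAreaRect(c);print(r)
        P=np.array([ray("wrist",p,.082,o) for p in cv2.boxPoints(r)]);print(P.round(4),P.mean(0).round(4))
print(ray("wrist",(312,225),.12,o))
```

```text
((309.9999694824219, 220.5), (63.99999237060547, 34.99999237060547), -0.0)
[[0.6264 0.121  0.082 ]
 [0.6207 0.0811 0.082 ]
 [0.5521 0.0886 0.082 ]
 [0.5558 0.1287 0.082 ]] [0.5887 0.1049 0.082 ]
((309.5, 131.0), (42.0, 69.0), 90.0)
[[ 0.6099 -0.0148  0.082 ]
 [ 0.5412 -0.0073  0.082 ]
 [ 0.545   0.0344  0.082 ]
 [ 0.616   0.0266  0.082 ]] [0.578  0.0097 0.082 ]
[0.58465831 0.09725393 0.12      ]
```

Emit:
apply_moves:
  targets:
    - {"travel":[-21,-6,0],"roll":0,"jaw":60}
    - {"travel":[-22,-6,0],"roll":0,"jaw":60}
    - {"travel":[0,0,30],"roll":0,"jaw":60}
    - {"travel":[0,0,30],"roll":0,"jaw":60}
    - {"travel":[0,0,30],"roll":0,"jaw":60}
    - {"travel":[0,0,30],"roll":0,"jaw":60}
    - {"travel":[0,0,20],"roll":0,"jaw":60}
    - {"travel":[0,0,20],"roll":0,"jaw":60}
    - {"travel":[0,0,0],"roll":0,"jaw":60}

```text
clock: 3.65
tool_pos: [0.5861, 0.1004, 0.1222]
orientation: [179.7, -0.1, -96.5]
force: [-0.6, -0.1, -0.2]
opening: 0.0599
gripper_force: 0.0
```

Run:
```python
from h import *
import cv2
a=ctrl.snapshot("side")[140:260,270:400,::-1];cv2.imwrite("pics/s2.png",cv2.resize(a,(650,600),interpolation=2))
```

```text
(no output)
```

View pics/s2.png

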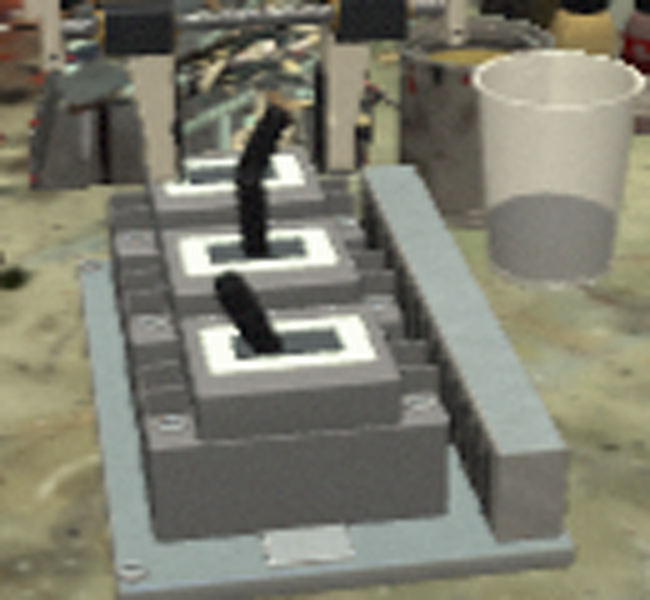

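The fingers, with tips near crop pixels (150,175) and (345,170), straddle the upright middle lever. I'll push it toward off, which is tool +y.

Emit:
apply_moves:
  targets:
    - {"travel":[0,6,0],"roll":0,"jaw":60}
    - {"travel":[0,6,0],"roll":0,"jaw":60}
    - {"travel":[0,6,0],"roll":0,"jaw":60}
    - {"travel":[0,5,0],"roll":0,"jaw":60}
    - {"travel":[0,5,0],"roll":0,"jaw":60}
    - {"travel":[0,4,0],"roll":0,"jaw":60}
    - {"travel":[0,3,0],"roll":0,"jaw":60}
    - {"travel":[0,2,0],"roll":0,"jaw":60}

```text
clock: 4.5
tool_pos: [0.5506, 0.1051, 0.1251]
orientation: [-180.0, 0.0, -96.4]
force: [0.0, -0.3, -0.6]
opening: 0.0604
gripper_force: 0.0
```

Emit:
apply_moves:
  targets:
    - {"travel":[0,1.5,0],"roll":0,"jaw":60}
    - {"travel":[0,1.5,0],"roll":0,"jaw":60}

```text
clock: 4.7
tool_pos: [0.5478, 0.1054, 0.125]
orientation: [180.0, -0.0, -96.4]
force: [0.3, -0.0, 0.0]
opening: 0.0598
gripper_force: 0.0
```

No force, so I'll check.

Run:
```python
from h import *
import cv2
a=ctrl.snapshot("side")[140:240,260:380,::-1];b=ctrl.snapshot("wrist")[80:320,180:460,::-1]
cv2.imwrite("pics/s3.png",np.hstack([cv2.resize(a,(400,340),interpolation=2),cv2.resize(b,(397,340))]));print(ctrl.get_obs()["force"])
```

```text
[-0.24974339  0.04138397 -0.42217393]
```

View pics/s3.png

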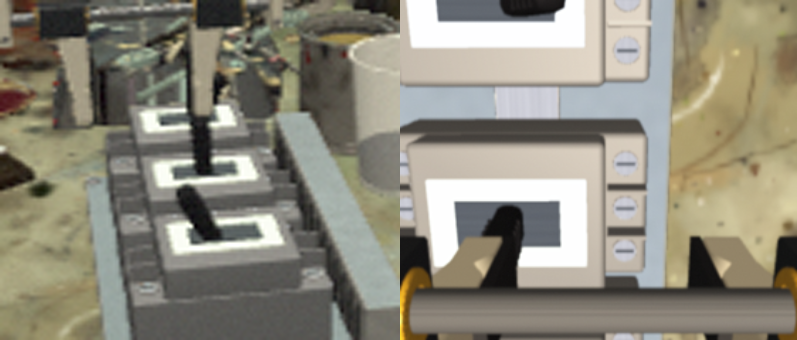

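```bash
cat >> h.py <<'E'
def proj(n,p,o=None):
    c=ctrl.calibration(n)
    if n=="wrist":
        T=np.eye(4);T[:3,:3]=R.from_euler("xyz",o["orientation"],degrees=True).as_matrix();T[:3,3]=o["tool_pos"];E=T@c["hand_eye"]
    else:E=c["extrinsics"]
    q=c["K"]@(np.linalg.inv(E)@[*p,1])[:3];return (q[:2]/q[2]).round(1)
E
python3 - <<'E'
from h import *
import cv2
o=ctrl.get_obs();Rm=R.from_euler("xyz",o["orientation"],degrees=True).as_matrix()
for n in("side","wrist"):
    for x in(-9.5,0,9.5):print(n,"tip",x,proj(n,o["tool_pos"]+Rm@[x/1e3,-.03,.022],o))
    for z in(.082,.122):print(n,"lev",z,proj(n,[.588,.103,z],o),proj(n,[.578,.104,z],o))
b=ctrl.snapshot("wrist")[200:300,200:340,::-1];cv2.imwrite("pics/w4.png",cv2.resize(b,(784,560),interpolation=2))
E
```

```text
side tip -9.5 [315.3 180.9]
side tip 0 [315.8 182.6]
side tip 9.5 [316.3 184.2]
side lev 0.082 [320.4 190.2] [316.1 190.6]
side lev 0.122 [319.9 174.1] [315.5 174.5]
wrist tip -9.5 [268.8 260.1]
wrist tip 0 [268.1 244.6]
wrist tip 9.5 [267.4 228.6]
wrist lev 0.082 [256.8 235. ] [273.  234.8]
wrist lev 0.122 [242.7 262.5] [262.4 262.3]
```

View pics/w4.png

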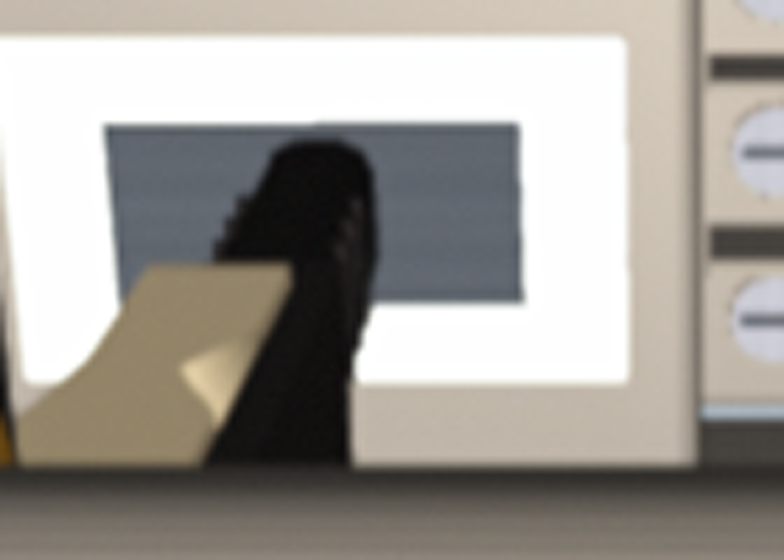

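Run:
```python
from h import *
o=ctrl.get_obs();Rm=R.from_euler("xyz",o["orientation"],degrees=True).as_matrix();T=lambda p:((p-o["tool_pos"])@Rm*1e3).round(1)
for z in(.103,.113,.123,.133):print(z,ray("wrist",(252,247),z,o).round(4),T(ray("wrist",(252,247),z,o)),"side",ray("side",(316.4,174.5),z).round(4),T(ray("side",(316.4,174.5),z)),T(ray("side",(287.6,176),z)))
print(o["tool_pos"])
for p in((219,222),(293,222),(294,254)):print(ray("wrist",p,.082,o).round(4))
print("leverfoot right edge",ray("wrist",(267,230),.082,o).round(4))
```

```text
0.103 [0.587  0.1025 0.103 ] [ -1.5 -39.1  22. ] side [0.59   0.1485 0.103 ] [-47.5 -37.   22. ] [-51.3  31.3  22. ]
0.113 [0.5844 0.0987 0.113 ] [  2.6 -37.   12. ] side [0.5846 0.1246 0.113 ] [-23.2 -34.4  12. ] [-26.9  32.   12. ]
0.123 [0.5818 0.0948 0.123 ] [  6.8 -34.8   2. ] side [0.5793 0.1007 0.123 ] [  1.1 -31.7   2. ] [-2.5 32.7  2. ]
0.133 [0.5792 0.0909 0.133 ] [ 10.9 -32.7  -8. ] side [0.574  0.0769 0.133 ] [ 25.4 -29.1  -8. ] [22.  33.4 -8. ]
[0.54790986 0.10539913 0.12503745]
[0.6098 0.0921 0.082 ]
[0.5647 0.0971 0.082 ]
[0.5669 0.1182 0.082 ]
leverfoot right edge [0.5814 0.1005 0.082 ]
```

Both views put the visible fingertips about level with the TCP, roughly 20 mm higher than I assumed, so they passed over the lever. I'll re-centre, lower and push again.

Emit:
apply_moves:
  targets:
    - {"travel":[0,-20,0],"roll":0,"jaw":60}
    - {"travel":[0,-20,0],"roll":0,"jaw":60}
    - {"travel":[0,0,0],"roll":0,"jaw":60}
    - {"travel":[0,0,6],"roll":0,"jaw":60}
    - {"travel":[0,0,5],"roll":0,"jaw":60}
    - {"travel":[0,0,4],"roll":0,"jaw":60}
    - {"travel":[0,0,0],"roll":0,"jaw":60}

```text
clock: 5.55
tool_pos: [0.5867, 0.1008, 0.1092]
orientation: [179.9, -0.0, -96.4]
force: [-0.2, 0.5, 0.1]
opening: 0.0602
gripper_force: 0.0
```

Emit:
apply_moves:
  targets:
    - {"travel":[0,8,0],"roll":0,"jaw":60}
    - {"travel":[0,8,0],"roll":0,"jaw":60}
    - {"travel":[0,6,0],"roll":0,"jaw":60}
    - {"travel":[0,5,0],"roll":0,"jaw":60}
    - {"travel":[0,3,0],"roll":0,"jaw":60}

```text
clock: 6.05
tool_pos: [0.5579, 0.1044, 0.1106]
orientation: [-179.9, 0.0, -96.4]
force: [2.3, -0.6, -1.0]
opening: 0.0599
gripper_force: 1.4
```

Emit:
apply_moves:
  targets:
    - {"travel":[0,5,0],"roll":0,"jaw":60}
    - {"travel":[0,4,0],"roll":0,"jaw":60}
    - {"travel":[0,2,0],"roll":0,"jaw":60}

```text
clock: 6.35
tool_pos: [0.5468, 0.1057, 0.1102]
orientation: [-180.0, 0.0, -96.4]
force: [3.6, -0.2, -1.6]
opening: 0.0602
gripper_force: 1.2
```

Emit:
apply_moves:
  targets:
    - {"travel":[0,2,0],"roll":0,"jaw":60}
    - {"travel":[0,1,0],"roll":0,"jaw":60}

```text
clock: 6.55
tool_pos: [0.5439, 0.106, 0.1102]
orientation: [-180.0, 0.0, -96.4]
force: [2.8, -0.0, -0.8]
opening: 0.06
gripper_force: 1.1
```

Run:
```python
from h import *
import cv2
o=ctrl.get_obs();print(o["tool_pos"],o["force"])
a=ctrl.snapshot("side")[140:240,260:380,::-1];b=ctrl.snapshot("wrist")[80:320,180:460,::-1]
cv2.imwrite("pics/s5.png",np.hstack([cv2.resize(a,(400,340),interpolation=2),cv2.resize(b,(397,340))]))
```

```text
[0.54394833 0.10600935 0.11015909] [ 2.8253916  -0.00453739 -0.81542558]
```

View pics/s5.png

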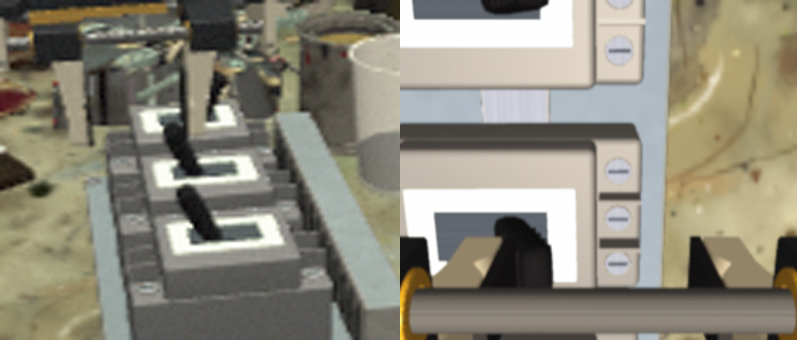

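The lever now leans toward the robot, almost parallel to the near off lever. I'll keep pushing until the force rises at the stop.

Emit:
apply_moves:
  targets:
    - {"travel":[0,1,3],"roll":0,"jaw":60}
    - {"travel":[0,1.5,0],"roll":0,"jaw":60}
    - {"travel":[0,1,0],"roll":0,"jaw":60}

```text
clock: 6.95
tool_pos: [0.5422, 0.1066, 0.1076]
orientation: [-179.8, 0.1, -96.4]
force: [10.7, -2.4, -1.5]
opening: 0.0601
gripper_force: 4.2
```

Emit:
apply_moves:
  targets:
    - {"travel":[0,1,0],"roll":0,"jaw":60}
    - {"travel":[0,1,0],"roll":0,"jaw":60}

```text
clock: 7.15
tool_pos: [0.5417, 0.1069, 0.1081]
orientation: [-179.7, 0.1, -96.4]
force: [14.4, -4.1, -2.9]
opening: 0.0605
gripper_force: 6.0
```

Force rose from 3 to 14 N while the TCP barely moved, so the lever is at the off stop. Now I'll throw it to on, along tool −y.

Emit:
apply_moves:
  targets:
    - {"travel":[0,-8,0],"roll":0,"jaw":60}
    - {"travel":[0,-12,0],"roll":0,"jaw":60}
    - {"travel":[0,-12,0],"roll":0,"jaw":60}
    - {"travel":[0,-8,0],"roll":0,"jaw":60}
    - {"travel":[0,-8,0],"roll":0,"jaw":60}
    - {"travel":[0,-8,0],"roll":0,"jaw":60}
    - {"travel":[0,-8,0],"roll":0,"jaw":60}
    - {"travel":[0,-8,0],"roll":0,"jaw":60}
    - {"travel":[0,-6,0],"roll":0,"jaw":60}
    - {"travel":[0,-5,0],"roll":0,"jaw":60}

```text
clock: 8.15
tool_pos: [0.6213, 0.097, 0.107]
orientation: [180.0, -0.0, -96.4]
force: [-3.0, -0.7, 1.8]
opening: 0.0601
gripper_force: 1.8
```

Emit:
apply_moves:
  targets:
    - {"travel":[0,-3,0],"roll":0,"jaw":60}
    - {"travel":[0,-2,0],"roll":0,"jaw":60}
    - {"travel":[0,-1,0],"roll":0,"jaw":60}

```text
clock: 8.45
tool_pos: [0.6266, 0.0964, 0.1065]
orientation: [179.9, -0.0, -96.4]
force: [-3.5, 0.3, -1.3]
opening: 0.0599
gripper_force: 1.3
```

Emit:
apply_moves:
  targets:
    - {"travel":[0,-2,0],"roll":0,"jaw":60}
    - {"travel":[0,-2,0],"roll":0,"jaw":60}
    - {"travel":[0,-1,0],"roll":0,"jaw":60}

```text
clock: 8.75
tool_pos: [0.632, 0.096, 0.107]
orientation: [180.0, 0.0, -96.4]
force: [-3.5, -0.0, -1.4]
opening: 0.0599
gripper_force: 1.2
```

Emit:
apply_moves:
  targets:
    - {"travel":[0,-1,0],"roll":0,"jaw":60}
    - {"travel":[0,-1,0],"roll":0,"jaw":60}

```text
clock: 8.95
tool_pos: [0.634, 0.0958, 0.1071]
orientation: [-180.0, 0.0, -96.4]
force: [-3.2, -0.2, -0.7]
opening: 0.06
gripper_force: 1.2
```

Emit:
apply_moves:
  targets:
    - {"travel":[0,-1.5,0],"roll":0,"jaw":60}
    - {"travel":[0,-1,0],"roll":0,"jaw":60}

```text
clock: 9.15
tool_pos: [0.635, 0.0955, 0.1068]
orientation: [179.9, -0.0, -96.4]
force: [-9.5, 3.2, 3.8]
opening: 0.06
gripper_force: 5.4
```

Emit:
apply_moves:
  targets:
    - {"travel":[0,-1,0],"roll":0,"jaw":60}
    - {"travel":[0,-1,0],"roll":0,"jaw":60}

```text
clock: 9.35
tool_pos: [0.6352, 0.0953, 0.1065]
orientation: [179.7, -0.0, -96.5]
force: [-16.7, 5.0, 7.2]
opening: 0.0602
gripper_force: 8.9
```

The lever is at the on stop: force climbed to 17 N with no further motion. I'll back off, lift away and check.

Emit:
apply_moves:
  targets:
    - {"travel":[0,8,0],"roll":0,"jaw":60}
    - {"travel":[0,12,0],"roll":0,"jaw":60}
    - {"travel":[0,12,0],"roll":0,"jaw":60}
    - {"travel":[0,10,0],"roll":0,"jaw":60}
    - {"travel":[0,0,-20],"roll":0,"jaw":60}
    - {"travel":[0,0,-40],"roll":0,"jaw":60}
    - {"travel":[0,0,-45],"roll":0,"jaw":60}
    - {"travel":[0,0,-45],"roll":0,"jaw":60}
    - {"travel":[40,0,0],"roll":0,"jaw":60}
    - {"travel":[0,0,0],"roll":0,"jaw":60}

```text
clock: 10.35
tool_pos: [0.5917, 0.0582, 0.2594]
orientation: [-179.8, 0.1, -96.5]
force: [0.1, 0.7, 0.5]
opening: 0.0599
gripper_force: 0.0
```

Run:
```python
from h import *
import cv2
a=ctrl.snapshot("side")[140:240,260:380,::-1];b=ctrl.snapshot("wrist")[80:320,180:460,::-1]
cv2.imwrite("pics/s6.png",np.hstack([cv2.resize(a,(400,340),interpolation=2),cv2.resize(b,(397,340))]))
```

```text
(no output)
```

View pics/s6.png

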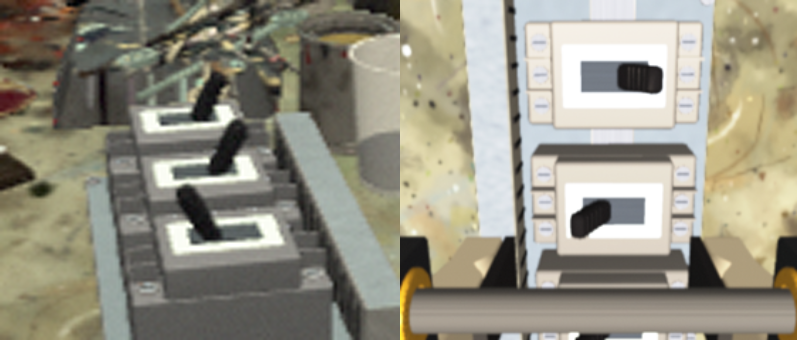

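The middle lever now leans fully away, parallel to the far on lever. The near lever is still off and the gripper is clear.

```bash
python3 -c "
from plant import ctrl;print(ctrl.close_job())"
```

```text
the job is handed in; nothing more can be done
None
```

I pushed the tripped middle breaker's lever to its off stop, then to its on stop, and let go. The other two levers look unchanged in the last picture, and I handed the job in after about 10.5 s of robot time; no verdict came back.

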